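# Heft the press tins and pack the leaning rack

### The arm

A 6-joint arm with a two-finger parallel gripper is mounted at the origin on the work surface. World frame = base frame: x ahead of the robot, y to its left, z up, the work surface at z = 0. Lengths are in m, angles in rad, forces in N, time in s.
With the tool pointing down it reaches from about 0.375 to 0.9 m from the base axis. Payload 3.1 kg.
Tool frame: the origin (TCP) lies midway between the tips of the shut fingers; the grasp point (between the pads) lies 19 mm behind it; x points along the fingers, z is the direction in which the jaws open and shut, and the axes are right-handed (so a half turn about x gives the same grasp; the last joint's range is limited). The gripper opens to 87 mm and grips with 3 to 60 N. Pads are 19 mm wide; open, the fingers measure 117 mm over their backs; the gripper's body (75 mm by 190 mm) begins 51 mm behind the grasp point.
Start: joints at [-1.294, 0.527, 1.433, -0, 1.181, -0.178], TCP at [0.275, -0.561, 0.223] pointing down, gripper open.
Joint ranges: [-3.08, 3.08], [-0.75, 2.2], [0.22, 2.44], [-1.43, 4.57], [0, 2.65], [-2.85, 2.85]. Speed limits (rad/s): [2.79, 2.79, 3.14, 3.14, 3.14, 3.14].

### API

Orientations are given as a unit quaternion [x, y, z, w].
In Python, from rig import robot, optics, workorder gives the robot as it stands.
- The arm moves only by the tool arm_command, never from a script. Its argument "plan" is a list of rows, each a list of 7 numbers: the shift along the tool's x, y, z in cm, then the turn, a rotation vector about the tool's x, y, z in rad, then the finger opening in cm, from 0 to 8.7. In form: [[x, y, z, ax, ay, az, gripper], ...]. A call has 1 to 12 rows; each row shifts and turns the pose as measured when the row begins, along the tool's axes as they then stand; what a row does not reach is not made up. A row lasts 1/8 s, in which the tool goes at most 62.5 mm and 10.7 degrees, less where a joint would pass 70% of its speed; a pose out of reach is approached as far as the arm can. A call with a gripper value outside its range is refused whole. The fingers move at their own pace and stop on an object; "grip_force" is the grip in N (left out, the last holds). Time passes only in rows, so rows that do not move let the fingers close. It gives the time, the measured TCP pose, the force and the opening at its end, in the units of the state.
- robot.get_obs(): the state, without advancing time (a new reading comes with each control period).
- optics.camera(name): name is "scene" or "top"; returns (picture, depth): 480x640x3 uint8, blue, green, red; 480x640 float32, m along the optical axis (not along the pixel's ray), 0 where there is no reading.
- optics.camera_info(name): a dict with "mtx" (3x3 intrinsics, pixels), "position" and "rotation" of the camera in the world. Camera axes: x right, y down, z forward; pixel columns grow to the right and rows downward; lengths in m; the calibration is good to about 2 mm. A picture is of the moment at which its call begins. camera_info takes no time and is no camera call.
- workorder.hand_in(): hands the job in, once; it reports no verdict.
The state is a dict: "time": time; "q": joint angles; "joint_velocities": joint speeds; "joint_torque": joint torques, N m; "position": TCP position; "tool_rot": TCP orientation; "ft_force": force on the tool from outside, world axes, zero at the start; "moment": the same for the moment, N m; "grip_width": finger opening in m.
Only numpy, scipy, OpenCV 4.12 (cv2) and the standard library are available. Lean on these libraries where they do the work, as an engineer would, in place of code of your own. Each camera call takes 0.05 s, during which the arm holds its last target. There are 200 camera calls.

### The job

The three press tins on the light table look alike but are filled differently: heft them to judge their weights. Pack the heaviest first, into the lower tray of the leaning rack, then the middle one into the upper tray, each set down gently (not dropped) so that it stands flat on the tray's floor inside the rim; leave the lightest standing upright on the table. Do not disturb the other things on the table.

Things in the scene. Friction and masses are not known exactly. Their poses are not given: they have to be found in the camera images.
- tin_a: one of three look-alike sealed plain metal tins, rigid upright cylinder 50 mm in diameter, 70 mm tall, dark seam 55 mm up. Origin: centre of its underside, z up its axis. The three weigh about 0.80, 0.46 and 0.20 kg (within 7 percent); which is which changes every time and cannot be seen. Centre of mass on the axis, 35 mm up; a firm grip does no harm
- tin_b: one of three look-alike sealed plain metal tins, rigid upright cylinder 50 mm in diameter, 70 mm tall, dark seam 55 mm up. Origin: centre of its underside, z up its axis. The three weigh about 0.80, 0.46 and 0.20 kg (within 7 percent); which is which changes every time and cannot be seen. Centre of mass on the axis, 35 mm up; a firm grip does no harm
- tin_c: one of three look-alike sealed plain metal tins, rigid upright cylinder 50 mm in diameter, 70 mm tall, dark seam 55 mm up. Origin: centre of its underside, z up its axis. The three weigh about 0.80, 0.46 and 0.20 kg (within 7 percent); which is which changes every time and cannot be seen. Centre of mass on the axis, 35 mm up; a firm grip does no harm
- rack: plywood rack, fixed to the table, about 175 mm deep, 92 mm wide, with a top board sloping 25 degrees, low end roughly towards the tins on the robot's right, high end to its left; carries the two trays. Origin: on the table under its middle, x level towards its high end, z up
- tray_low: wooden tray on the leaning rack for one tin: flat floor 66 x 66 mm inside, rim 12 mm high, 5 mm thick. Origin: centre of the floor's upper face; z: floor normal, leaning 25 degrees from vertical towards the rack's low end; x up the slope, y level across. A tin stands on the floor, axis along z. This is the lower tray, nearer the tins, its floor centre 48 mm above the table; 84 mm along the slope below the upper one.
- tray_high: wooden tray on the leaning rack for one tin: flat floor 66 x 66 mm inside, rim 12 mm high, 5 mm thick. Origin: centre of the floor's upper face; z: floor normal, leaning 25 degrees from vertical towards the rack's low end; x up the slope, y level across. A tin stands on the floor, axis along z. This is the upper tray, its floor centre 84 mm above the table.
- folder: white bone folder, a flat bar 150 x 20 x 5 mm, lying between two of the tins. A bystander, to be left alone
- tweezers: steel tweezers, about 135 x 14 x 7 mm, lying between two of the tins. A bystander, to be left alone
- brush: flat wide brush with wooden handle, about 185 x 62 x 14 mm, lying beyond the tins. A bystander, to be left alone
- ruler: clear ruler 300 x 30 x 4 mm, lying at the far side. A bystander, to be left alone
- thread: standing white cone of thread, 88 mm wide at the foot, 145 mm tall. A bystander, to be left alone
- sprayer: standing white bottle, 70 mm across, 170 mm tall. A bystander, to be left alone
- jar: small amber jar with dark cap, 48 mm across, 50 mm tall. A bystander, to be left alone

How it is judged:
By the outcome, as a careful person would: the job done as asked, in the order asked, and still so for the second after the job is handed in, with the robot touching nothing.
It also fails if it takes over 72 s, if anything falls off the work surface, if the arm or the gripper's body presses on something with over 40 N, if the wrist force passes 120 N, or if a joint passes its speed limit or range.

## Working session

There is one attempt and no reset: what is moved stays moved. The work goes in short steps, Python scripts to look and compute and a tool call to move; the robot and the scene stay as the last step left them, time stands still between calls to the robot, and variables do not carry over. Pictures are saved under pics/ and viewed, about 8 in all and at most 12, crops included, and the job is handed in when it is done.

Besides the shell and the picture viewer there is one more tool, called by a JSON object that holds its "method" and its "body". arm_command: Moves the arm, as the interface text tells. Its arguments: {"type":"object","properties":{"plan":{"type":"array"},"grip_force":{"type":"number"}},"required":["plan"]}

```bash
ls; mkdir -p pics; python3 - <<'E'
from rig import robot, optics
import cv2, numpy as np
print(robot.get_obs())
for n in ("scene","top"):
    p,d=optics.camera(n); i=optics.camera_info(n)
    cv2.imwrite(f"pics/{n}0.png",p); np.savez(f"{n}0.npz",p=p,d=d,**i); print(n,i)
E
```

```text
pics
{'time': 0.0, 'q': array([-1.29352549e+00,  5.28452055e-01,  1.43391165e+00, -2.79490832e-06,
        1.18138631e+00, -1.78478378e-01]), 'joint_velocities': array([ 2.21578940e-05,  2.31920033e-04, -8.24445581e-04,  9.57965074e-05,
       -3.41541882e-04,  2.48498911e-03]), 'joint_torque': array([ 4.21464656e-04, -4.40037239e+01, -1.76595318e+01,  6.32371916e-02,
        5.80844062e-02, -1.47126111e-04]), 'position': array([ 0.27491781, -0.56046992,  0.22157733]), 'tool_rot': array([ 0.37463141,  0.60059394, -0.37360866,  0.59946209]), 'ft_force': array([-0.4392839 ,  0.07930141,  0.84432192]), 'moment': array([0.02974859, 0.01155778, 0.00366933]), 'grip_width': 0.08704675750949777}
scene {'mtx': array([[457.64208669,   0.        , 314.3937039 ],
       [  0.        , 457.64208669, 238.99828095],
       [  0.        ,   0.        ,   1.        ]]), 'position': array([1.07161698, 0.51705093, 0.90623376]), 'rotation': array([ 0.33890898,  0.87373397, -0.32703761, -0.12155682])}
top {'mtx': array([[570.69860088,   0.        , 316.10321262],
       [  0.        , 570.69860088, 240.55272267],
       [  0.        ,   0.        ,   1.        ]]), 'position': array([ 0.39727031, -0.01843048,  1.2284869 ]), 'rotation': array([ 0.70653935, -0.7029441 ,  0.04915674, -0.06523313])}
```

View pics/scene0.png

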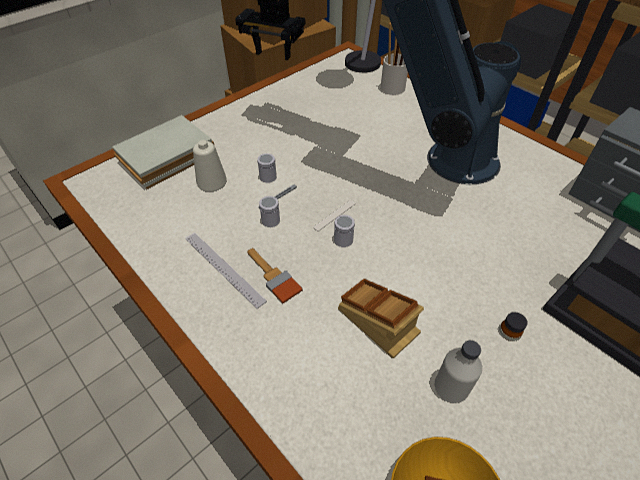

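View pics/top0.png

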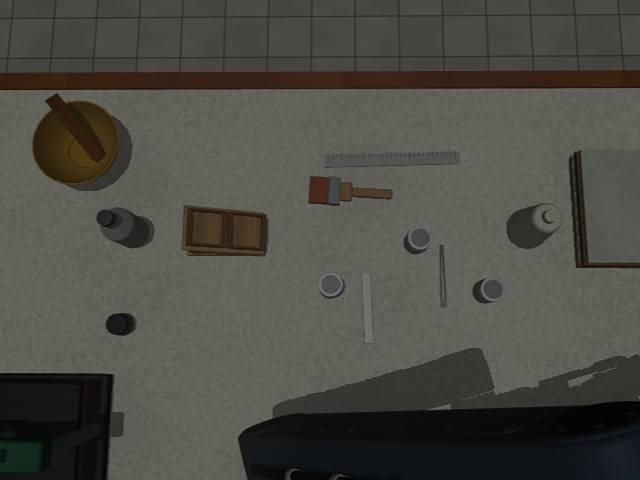

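The scene view shows tins at about (344,230), (269,211) and (266,167), with the rack at (382,310). The top view shows the same tins at (331,285), (418,239) and (489,290), the lower tray floor at (247,230) and the upper at (208,228).

```bash
cat > h.py <<'E'
import numpy as np, cv2
from scipy.spatial.transform import Rotation as R
def cloud(p,d,i):
    v,u=np.mgrid[:480,:640]; K=i['mtx']
    c=np.dstack([(u-K[0,2])/K[0,0]*d,(v-K[1,2])/K[1,1]*d,d])
    w=c@R.from_quat(i['rotation']).as_matrix().T+i['position']; w[d==0]=np.nan; return w
def load(n):
    z=np.load(n); return z['p'],cloud(z['p'],z['d'],z)
def snap(n,f=None):
    from rig import optics
    p,d=optics.camera(n); i=optics.camera_info(n)
    if f: cv2.imwrite(f,p)
    return p,cloud(p,d,i)
def circ(P):
    A=np.c_[2*P[:,:2],np.ones(len(P))]; s=np.linalg.lstsq(A,(P[:,:2]**2).sum(1),rcond=None)[0]
    return s[0],s[1],np.sqrt(s[2]+s[0]**2+s[1]**2)
E
python3 - <<'E'
from h import *
_,T=load('top0.npz'); _,S=load('scene0.npz')
np.set_printoptions(precision=4,suppress=True)
print('table z',np.nanmedian(T[260:330,250:300,2]),np.nanmedian(S[250:300,200:230,2]))
for (u,v),(us,vs) in zip([(331,285),(418,239),(489,290)],[(344,230),(269,211),(266,167)]):
    for W,a,b in((T,u,v),(S,us,vs)):
        P=W[b-25:b+25,a-25:a+25].reshape(-1,3); Q=P[(P[:,2]>.02)&(P[:,2]<.09)]
        top=Q[Q[:,2]>np.nanpercentile(Q[:,2],98)-.008]
        c=cv2.minEnclosingCircle(top[:,:2].astype(np.float32))
        print(len(Q),'topz',np.percentile(Q[:,2],[50,98]),'encl',c,'bbox mid',(top.min(0)+top.max(0))/2)
# trays
for n,(u,v) in dict(low=(247,230),high=(208,228)).items():
    P=T[v-11:v+11,u-11:u+11].reshape(-1,3); P=P[~np.isnan(P[:,0])]
    m=P.mean(0); nn=np.linalg.svd(P-m)[2][2]; nn*=np.sign(nn[2]); print(n,m,nn,'tilt',np.degrees(np.arccos(nn[2])),'az',np.degrees(np.arctan2(nn[1],nn[0])))
E
python3 - <<'E'
import cv2,numpy as np
p=cv2.imread('pics/top0.png')[190:270,165:285]; q=cv2.imread('pics/scene0.png')[265:365,325:435]
a=cv2.resize(p,None,fx=5,fy=5,interpolation=2)
b=cv2.resize(q,(0,0),fx=1.8,fy=1.8); o=np.zeros((600,600,3),'uint8'); o[:400]=a; o[400:580,:198]=b
cv2.imwrite('pics/c1.png',np.clip(o*1.8,0,255).astype('uint8'))
E
```

```text
table z -0.00021484770012913934 0.00038937630672619683
502 topz [0.0697 0.0744] encl ((0.4974134564399719, -0.02123028039932251), 0.025342602282762527) bbox mid [ 0.4974 -0.0212  0.0712]
483 topz [0.0661 0.0721] encl ((0.49689745903015137, -0.017685817554593086), 0.02711598575115204) bbox mid [ 0.4969 -0.0167  0.0689]
566 topz [0.0693 0.0745] encl ((0.5940331220626831, -0.20416826009750366), 0.025415141135454178) bbox mid [ 0.5937 -0.2043  0.0718]
447 topz [0.0648 0.0722] encl ((0.5932003855705261, -0.20076540112495422), 0.027120083570480347) bbox mid [ 0.5947 -0.2007  0.0693]
634 topz [0.069  0.0742] encl ((0.48980432748794556, -0.3475445806980133), 0.025984594598412514) bbox mid [ 0.4889 -0.348   0.0714]
378 topz [0.0618 0.0724] encl ((0.48819175362586975, -0.3454433083534241), 0.02821204997599125) bbox mid [ 0.4889 -0.3456  0.0698]
low [0.6135 0.1563 0.0469] [-0.0051 -0.4299  0.9029] tilt 25.463128546559336 az -90.67355303663123
high [0.611  0.2315 0.0819] [-0.0046 -0.4237  0.9058] tilt 25.071541737449625 az -90.62446944045166
```

View pics/c1.png

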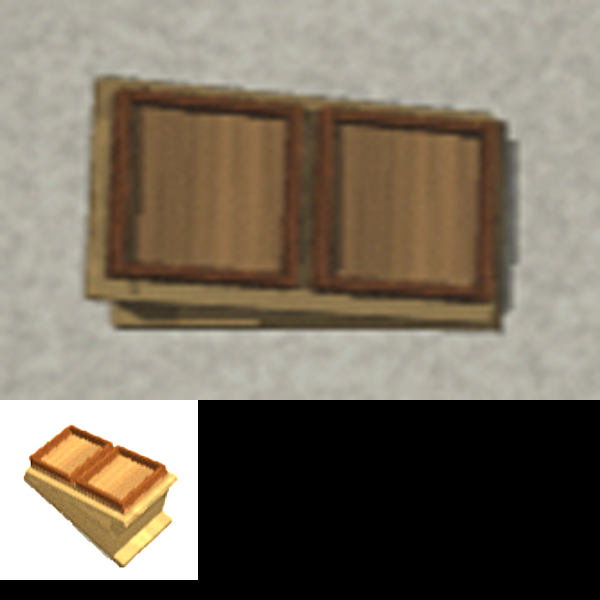

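The enlarged crop shows both trays cleanly, with dark-red rims at crop x 110-300 and 315-497. The two views agree on the tins to within 4 mm. Next I fit the tray rims in the slope plane.

```bash
python3 - <<'E'
from h import *
np.set_printoptions(precision=4,suppress=True)
tp,T=load('top0.npz'); sp,S=load('scene0.npz')
for name,p,W,box in(('top',tp,T,(165,285,190,270)),('scene',sp,S,(325,435,265,365))):
    a,b,c,d=box
    hsv=cv2.cvtColor(p,cv2.COLOR_BGR2HSV)[c:d,a:b].reshape(-1,3); P=W[c:d,a:b].reshape(-1,3)
    n=np.array([0,-np.sin(np.radians(25)),np.cos(np.radians(25))])
    o=np.array([.612,.194,.065]); h=(P-o)@n
    k=np.isfinite(h)&(h>.004)&(h<.022)&(P[:,2]>.02)
    ux=np.array([0,np.cos(np.radians(25)),np.sin(np.radians(25))])
    uv=np.c_[(P-o)@ux,P[:,0]-o[0]][k].astype(np.float32)
    print(name,'rim h',np.percentile(h[k],[10,50,90]))
    r=cv2.minAreaRect(uv); print(' both rim rect centre(along,x)',r[0],r[1],r[2], 'w',o+r[0][0]*ux+[r[0][1],0,0])
    f=np.isfinite(h)&(abs(h)<.004)
    q=P[f]; m=q.mean(0); nn=np.linalg.svd(q-m)[2][2]; print(' floor n',nn*np.sign(nn[2]),m,len(q), 'h med',np.median(h[f]))
E
```

```text
top rim h [0.0056 0.0104 0.0136]
 both rim rect centre(along,x) (0.0035144537687301636, -0.0019506216049194336) (0.07745710015296936, 0.16094334423542023) 89.92567443847656 w [0.61   0.1972 0.0665]
 floor n [-0.0048 -0.423   0.9061] [0.6097 0.1991 0.0669] 1891 h med -0.00046027951694749427
scene rim h [0.0053 0.0087 0.0109]
 both rim rect centre(along,x) (0.006850190460681915, -0.003089163452386856) (0.16486014425754547, 0.07920113205909729) 0.07493817061185837 w [0.6089 0.2002 0.0679]
 floor n [-0.003  -0.4199  0.9076] [0.605  0.1813 0.0579] 1435 h med -0.0016275678458979577
```

Rim fit: 161 x 77 mm (should be 160 x 76), so the slope runs along world +y. That puts low at (0.610, 0.160, 0.048) and high at (0.6095, 0.237, 0.084). I'll keep the jaws along world x throughout and start with tin C, the nearest.

```bash
cat > go.py <<'E'
import sys
from h import *
from rig import robot
np.set_printoptions(precision=3,suppress=True)
def to(pos,tilt=0):
    "remaining shift (cm, tool axes) and rotation vector to TCP pos with lean tilt (deg), jaws along world x"
    o=robot.get_obs(); C=R.from_quat(o['tool_rot']); t=np.radians(tilt)
    x=np.array([0,np.sin(t),-np.cos(t)]); best=None
    for s in(1,-1):
        z=np.array([s,0,0.]); D=R.from_matrix(np.c_[x,np.cross(z,x),z]); rv=(C.inv()*D).as_rotvec()
        if best is None or np.linalg.norm(rv)<np.linalg.norm(best): best=rv
    sh=C.inv().apply(np.array(pos)-o['position'])*100
    print('t',round(o['time'],2),'p',o['position'],'F',o['ft_force'],'w',round(o['grip_width'],4),'q',o['q'])
    print('axes(x,y,z cols)\n',C.as_matrix()); print('shift cm',sh,'|',np.linalg.norm(sh),'rot',best)
if __name__=='__main__': a=[float(v) for v in sys.argv[1:]]; to(a[:3],*a[3:])
E
python3 go.py 0.489 -0.3465 0.15
```

```text
t 0.1 p [ 0.275 -0.561  0.222] F [-0.399  0.873 -0.393] w 0.087 q [-1.293  0.528  1.434  0.     1.181 -0.179]
axes(x,y,z cols)
 [[-0.001  0.898  0.44 ]
 [ 0.002  0.44  -0.898]
 [-1.     0.    -0.002]]
shift cm [ 7.196 28.638 -9.783] | 31.106861898956467 rot [-1.115 -0.001 -0.001]
```

{"method": "arm_command", "body": {"plan": [[1.2,4.75,-1.6,0,0,0,8.7],[1.2,4.75,-1.6,0,0,0,8.7],[1.2,4.75,-1.6,0,0,0,8.7],[1.2,4.75,-1.6,0,0,0,8.7],[1.2,4.75,-1.6,0,0,0,8.7],[1.2,4.75,-1.6,0,0,0,8.7],[0,0,0,-0.18,0,0,8.7],[0,0,0,-0.18,0,0,8.7],[0,0,0,-0.18,0,0,8.7],[0,0,0,-0.18,0,0,8.7],[0,0,0,-0.18,0,0,8.7],[0,0,0,-0.18,0,0,8.7]], "grip_force": 50}}

```text
time: 1.6
position: [0.4932, -0.3401, 0.1414]
tool_rot: [0.004, 0.71, 0.002, 0.704]
ft_force: [0.4, -0.9, 0.1]
grip_width: 0.0868
```

```bash
python3 go.py 0.489 -0.3465 0.026; python3 - <<'E'
from h import *
np.set_printoptions(precision=4,suppress=True)
p,T=snap('top','pics/t1.png')
P=T[265:315,464:514].reshape(-1,3);P=P[(P[:,2]>.01)&(P[:,2]<.09)];print(len(P))
E
```

```text
t 1.6 p [ 0.493 -0.34   0.141] F [ 0.409 -0.948  0.07 ] w 0.0868 q [-0.79   0.598  1.566  0.     0.989 -0.787]
axes(x,y,z cols)
 [[-0.008  0.003  1.   ]
 [ 0.008  1.    -0.003]
 [-1.     0.008 -0.008]]
shift cm [11.538 -0.735 -0.33 ] | 11.565902649674735 rot [-0.003 -0.008 -0.008]
270
```

{"method": "arm_command", "body": {"plan": [[1,-0.65,-0.4,0,-0.008,-0.008,8.7],[3,0,0,0,0,0,8.7],[3,0,0,0,0,0,8.7],[3,0,0,0,0,0,8.7],[1.2,0,0,0,0,0,8.7],[0,0,0,0,0,0,8.7],[0,0,0,0,0,0,4],[0,0,0,0,0,0,4],[0,0,0,0,0,0,4],[0,0,0,0,0,0,4],[0,0,0,0,0,0,4]]}}

```text
time: 3.02
position: [0.4885, -0.3499, 0.0269]
tool_rot: [0.003, 0.706, -0.007, 0.709]
ft_force: [0.5, 0.3, -1.9]
grip_width: 0.0499
```

```bash
python3 go.py 0.489 -0.3465 0.026
```

```text
t 3.02 p [ 0.489 -0.35   0.027] F [ 0.541  0.288 -1.886] w 0.0499 q [-0.807  0.766  1.633 -0.001  0.736 -0.791]
axes(x,y,z cols)
 [[ 0.004  0.015  1.   ]
 [-0.005  1.    -0.015]
 [-1.    -0.005  0.004]]
shift cm [0.092 0.339 0.04 ] | 0.3537080359726834 rot [-0.015  0.004  0.005]
```

{"method": "arm_command", "body": {"plan": [[-1.5,0,0,0,0,0,4],[-2,0,0,0,0,0,4],[-1.5,0,0,0,0,0,4],[0,0,0,0,0,0,4],[0,0,0,0,0,0,4],[0,0,0,0,0,0,4],[0,0,0,0,0,0,4]]}}

```text
time: 3.9
position: [0.4874, -0.3485, 0.0787]
tool_rot: [0.004, 0.706, -0.006, 0.708]
ft_force: [-0.0, 0.2, -1.8]
grip_width: 0.0497
```

{"method": "arm_command", "body": {"plan": [[0,0,0,0,0,0,4]]}}

```text
time: 4.03
position: [0.4872, -0.3483, 0.0782]
tool_rot: [0.004, 0.707, -0.006, 0.708]
ft_force: [0.2, -0.4, -1.2]
grip_width: 0.0499
```

{"method": "arm_command", "body": {"plan": [[0,0,0,0,0,0,4]]}}

```text
time: 4.15
position: [0.487, -0.3482, 0.0779]
tool_rot: [0.005, 0.707, -0.006, 0.707]
ft_force: [0.1, -0.4, -1.4]
grip_width: 0.0498
```

About 1.5 N, so C looks like the 0.20 kg tin. I set it back down and go to B.

{"method": "arm_command", "body": {"plan": [[2.0,0,0,0,0,0,4],[2.0,0,0,0,0,0,4],[0.6,0,0,0,0,0,4],[0,0,0,0,0,0,4]]}}

```text
time: 4.65
position: [0.4878, -0.3489, 0.0312]
tool_rot: [0.004, 0.706, -0.006, 0.708]
ft_force: [-0.5, 0.2, -1.3]
grip_width: 0.0494
```

```bash
python3 go.py 0.487 -0.348 0.0268
```

```text
t 4.65 p [ 0.488 -0.349  0.031] F [-0.466  0.176 -1.318] w 0.0494 q [-0.807  0.759  1.632 -0.001  0.747 -0.791]
axes(x,y,z cols)
 [[ 0.002  0.015  1.   ]
 [-0.003  1.    -0.015]
 [-1.    -0.003  0.002]]
shift cm [ 0.443  0.092 -0.08 ] | 0.4596481238243232 rot [-0.015  0.002  0.003]
```

{"method": "arm_command", "body": {"plan": [[0.25,0,0,0,0,0,4],[0.15,0,0,0,0,0,4],[0.07,0,0,0,0,0,4],[0,0,0,0,0,0,4],[0,0,0,0,0,0,8.7],[0,0,0,0,0,0,8.7],[0,0,0,0,0,0,8.7],[-4,0,0,0,0,0,8.7],[-5,0,0,0,0,0,8.7],[-4,0,0,0,0,0,8.7],[0,0,0,0,0,0,8.7]]}}

```text
time: 6.02
position: [0.4887, -0.3498, 0.1625]
tool_rot: [0.003, 0.705, -0.008, 0.709]
ft_force: [-0.6, -0.4, -0.3]
grip_width: 0.087
```

```bash
python3 go.py 0.5937 -0.203 0.15
```

```text
t 6.03 p [ 0.489 -0.35   0.162] F [-0.641 -0.395 -0.279] w 0.087 q [-0.807  0.565  1.559 -0.001  1.008 -0.791]
axes(x,y,z cols)
 [[ 0.006  0.015  1.   ]
 [-0.007  1.    -0.015]
 [-1.    -0.007  0.006]]
shift cm [ 1.209 14.846 10.27 ] | 18.092319815111246 rot [-0.015  0.006  0.007]
```

{"method": "arm_command", "body": {"plan": [[0,3.6,2.5,-0.015,0.006,0.007,8.7],[0,3.6,2.5,0,0,0,8.7],[0,3.6,2.5,0,0,0,8.7],[0,3.6,2.5,0,0,0,8.7],[0,0,0,0,0,0,8.7],[0,0,0,0,0,0,8.7]]}}

```text
time: 6.78
position: [0.5884, -0.2018, 0.156]
tool_rot: [0.002, 0.71, 0.001, 0.704]
ft_force: [-0.1, -0.3, 0.0]
grip_width: 0.0868
```

```bash
python3 go.py 0.5937 -0.203 0.026; python3 - <<'E'
from h import *
p,S=snap('scene','pics/s1.png')
P=S[140:195,240:295].reshape(-1,3);P=P[(P[:,2]>.065)&(P[:,2]<.078)];print('C',cv2.minEnclosingCircle(P[:,:2].astype('f4')),len(P))
E
```

```text
t 6.78 p [ 0.588 -0.202  0.156] F [-0.104 -0.291  0.04 ] w 0.0868 q [-0.51   0.605  1.495 -0.     1.051 -0.507]
axes(x,y,z cols)
 [[-0.009  0.002  1.   ]
 [ 0.005  1.    -0.002]
 [-1.     0.005 -0.009]]
shift cm [12.993 -0.181  0.645] | 13.010496171298092 rot [-0.002 -0.009 -0.005]
C ((0.48799219727516174, -0.3454907536506653), 0.028615156188607216) 111
```

C is standing where it was. Descending on B.

{"method": "arm_command", "body": {"plan": [[1.5,-0.1,0.55,0,-0.009,-0.005,8.7],[3.2,0,0,0,0,0,8.7],[3.2,0,0,0,0,0,8.7],[3.2,0,0,0,0,0,8.7],[1.4,0,0,0,0,0,8.7],[0,0,0,0,0,0,8.7],[0,0,0,0,0,0,4],[0,0,0,0,0,0,4],[0,0,0,0,0,0,4],[0,0,0,0,0,0,4],[0,0,0,0,0,0,4],[0,0,0,0,0,0,4]]}}

```text
time: 8.32
position: [0.593, -0.2127, 0.0316]
tool_rot: [0.003, 0.705, -0.007, 0.71]
ft_force: [0.6, -1.4, -1.5]
grip_width: 0.049
```

{"method": "arm_command", "body": {"plan": [[-1.5,0,0,0,0,0,4],[-2,0,0,0,0,0,4],[-1.5,0,0,0,0,0,4],[0,0,0,0,0,0,4],[0,0,0,0,0,0,4],[0,0,0,0,0,0,4],[0,0,0,0,0,0,4]]}}

```text
time: 9.2
position: [0.5873, -0.2092, 0.0783]
tool_rot: [0.005, 0.709, -0.004, 0.705]
ft_force: [0.8, -0.2, -7.0]
grip_width: 0.0491
```

{"method": "arm_command", "body": {"plan": [[0,0,0,0,0,0,4]]}}

```text
time: 9.32
position: [0.5872, -0.2091, 0.0778]
tool_rot: [0.005, 0.709, -0.004, 0.705]
ft_force: [-0.5, 0.3, -8.2]
grip_width: 0.0491
```

{"method": "arm_command", "body": {"plan": [[0,0,0,0,0,0,4]]}}

```text
time: 9.45
position: [0.587, -0.209, 0.0776]
tool_rot: [0.006, 0.71, -0.004, 0.705]
ft_force: [-0.1, -0.5, -8.1]
grip_width: 0.0492
```

```bash
python3 go.py 0.5937 -0.203 0.15
```

```text
t 9.45 p [ 0.587 -0.209  0.078] F [-0.092 -0.495 -8.069] w 0.0492 q [-0.52   0.712  1.543 -0.002  0.893 -0.506]
axes(x,y,z cols)
 [[-0.007  0.013  1.   ]
 [ 0.002  1.    -0.013]
 [-1.     0.002 -0.007]]
shift cm [-7.245  0.629  0.608] | 7.297899892035215 rot [-0.013 -0.007 -0.002]
```

B weighs about 8 N, so it is the 0.80 kg tin, which leaves A as the middle one. The TCP sat about 10 mm off in y, so I measure where the tin sits in the jaws before going on.

```bash
cat > held.py <<'E'
from h import *
from rig import robot
from scipy.optimize import least_squares
import sys
o=robot.get_obs(); C=R.from_quat(o['tool_rot'])
p,S=snap('scene','pics/%s.png'%sys.argv[1])
L=C.inv().apply(S.reshape(-1,3)-o['position'])   # tool coords
k=np.isfinite(L[:,0])&(L[:,0]>-.002+float(sys.argv[2]))&(L[:,0]<.06)&(abs(L[:,1])<.05)&(abs(L[:,2])<.04)
Q=L[k]; print(len(Q),'tool-x range',np.percentile(Q[:,0],[2,98]))
f=lambda s:np.hypot(Q[:,1]-s[0],Q[:,2]-s[1])-.025
s=least_squares(f,[0,0],loss='soft_l1',f_scale=.002); print('axis offset tool y,z mm',s.x*1e3,'rms',np.sqrt(np.mean(s.fun**2))*1e3)
v,u=np.where(k.reshape(480,640)); print('px',u.min(),u.max(),v.min(),v.max())
a,b=int(u.mean()),int(v.mean()); cv2.imwrite('pics/%sc.png'%sys.argv[1],cv2.resize(p[max(0,b-70):b+70,a-90:a+90],None,fx=3,fy=3,interpolation=2))
E
python3 held.py h1 0.004
```

```text
153 tool-x range [0.00282278 0.03224296]
axis offset tool y,z mm [11.62712478 -0.39605304] rms 1.3819685338224263
px 261 281 200 214
```

View pics/h1c.png

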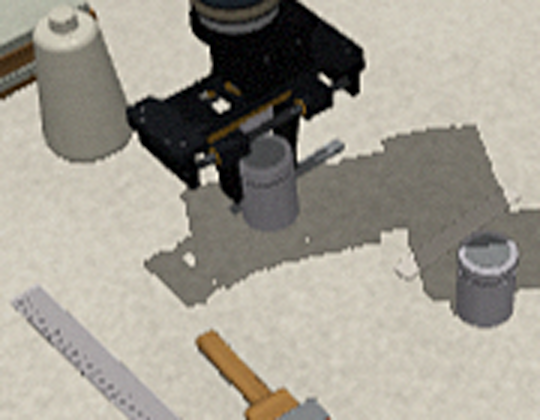

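The crop shows tin B upright in the jaws but about 11 mm towards +y, at the pad edge. I'll set it down and grip it again centred.

{"method": "arm_command", "body": {"plan": [[1.6,0,0,0,0,0,4],[1.6,0,0,0,0,0,4],[0.8,0,0,0,0,0,4],[0,0,0,0,0,0,4]]}}

```text
time: 10.0
position: [0.5862, -0.2087, 0.0336]
tool_rot: [0.006, 0.71, -0.004, 0.704]
ft_force: [-0.4, -0.6, -7.3]
grip_width: 0.049
```

```bash
python3 go.py 0.593 -0.201 0.0314
```

```text
t 10.0 p [ 0.586 -0.209  0.034] F [-0.432 -0.582 -7.345] w 0.049 q [-0.521  0.778  1.561 -0.002  0.812 -0.506]
axes(x,y,z cols)
 [[-0.009  0.013  1.   ]
 [ 0.003  1.    -0.013]
 [-1.     0.003 -0.009]]
shift cm [0.219 0.775 0.669] | 1.0466879393590298 rot [-0.013 -0.009 -0.003]
```

{"method": "arm_command", "body": {"plan": [[0.15,0,0,0,0,0,4],[0.1,0,0,0,0,0,4],[0,0,0,0,0,0,4],[0,0,0,0,0,0,8.7],[0,0,0,0,0,0,8.7],[0,0,0,0,0,0,8.7]]}}

```text
time: 10.75
position: [0.5902, -0.2109, 0.0359]
tool_rot: [0.004, 0.707, -0.005, 0.707]
ft_force: [1.0, 0.2, 0.0]
grip_width: 0.0717
```

{"method": "arm_command", "body": {"plan": [[0,1.1,0,-0.013,-0.009,-0.003,8.7],[0,0,0,0,0,0,8.7]]}}

```text
time: 11.0
position: [0.591, -0.1994, 0.0368]
tool_rot: [-0.002, 0.703, -0.002, 0.711]
ft_force: [0.2, 0.2, 0.2]
grip_width: 0.0847
```

```bash
python3 go.py 0.5865 -0.197 0.028;python3 - <<'E'
from h import *
p,S=snap('scene')
P=S[170:240,230:310].reshape(-1,3);k=(P[:,2]>.01)&(P[:,2]<.06)&(np.hypot(P[:,0]-.587,P[:,1]+.2)<.035);P=P[k]
from scipy.optimize import least_squares
s=least_squares(lambda s:np.hypot(P[:,0]-s[0],P[:,1]-s[1])-.025,[.587,-.2],loss='soft_l1',f_scale=.002);print(s.x,len(P))
E
```

```text
t 11.0 p [ 0.591 -0.199  0.037] F [0.164 0.246 0.244] w 0.0847 q [-0.505  0.768  1.574  0.001  0.786 -0.506]
axes(x,y,z cols)
 [[ 0.012 -0.     1.   ]
 [-0.006  1.     0.   ]
 [-1.    -0.006  0.012]]
shift cm [ 0.874  0.241 -0.463] | 1.017635413000208 rot [0.    0.012 0.006]
[ 0.58666131 -0.19747193] 246
```

{"method": "arm_command", "body": {"plan": [[0.8,0.2,-0.4,0,0.012,0.006,8.7],[0,0,0,0,0,0,8.7],[0,0,0,0,0,0,4],[0,0,0,0,0,0,4],[0,0,0,0,0,0,4],[0,0,0,0,0,0,4],[0,0,0,0,0,0,4]], "grip_force": 60}}

```text
time: 11.92
position: [0.587, -0.1983, 0.0279]
tool_rot: [0.0, 0.707, -0.0, 0.707]
ft_force: [-0.0, -0.5, -0.5]
grip_width: 0.0497
```

```bash
python3 go.py 0.5867 -0.1975 0.028
```

```text
t 11.93 p [ 0.587 -0.198  0.028] F [-0.031 -0.494 -0.532] w 0.0497 q [-0.506  0.782  1.577 -0.001  0.784 -0.505]
axes(x,y,z cols)
 [[-0.001  0.     1.   ]
 [-0.     1.    -0.   ]
 [-1.    -0.    -0.001]]
shift cm [-0.009  0.077 -0.033] | 0.08389349970784958 rot [-0.    -0.001  0.   ]
```

{"method": "arm_command", "body": {"plan": [[-2,0,0,0,0,0,4],[-4,0,0,0,0,0,4],[-4,0,0,0,0,0,4],[-3.5,0,0,0,0,0,4],[-1.5,2,0.2,0,0,0,4],[0,4,0.3,0,0,0,4],[0,4,0.3,0,0,0,4],[0,4,0.3,0,0,0,4],[0,4,0.3,0,0,0,4],[0,4,0.3,0,0,0,4],[0,4,0.3,0,0,0,4],[0,2,0.2,0,0,0,4]]}}

```text
time: 13.42
position: [0.595, 0.1009, 0.1768]
tool_rot: [0.006, 0.719, 0.005, 0.695]
ft_force: [0.1, 0.2, -8.1]
grip_width: 0.0496
```

```bash
python3 go.py 0.61 0.1233 0.1278 25
```

```text
t 13.43 p [0.595 0.101 0.177] F [ 0.097  0.186 -8.072] w 0.0496 q [-0.024  0.564  1.51   0.016  1.1   -0.03 ]
axes(x,y,z cols)
 [[-0.033  0.003  0.999]
 [ 0.015  1.    -0.002]
 [-0.999  0.015 -0.033]]
shift cm [4.883 2.17  1.654] | 5.59368535692797 rot [-0.009 -0.032  0.421]
```

{"method": "arm_command", "body": {"plan": [[0,0.6,0.5,-0.009,-0.03,0.1,4],[0,0.6,0.5,0,0,0.11,4],[0,0.6,0.5,0,0,0.11,4],[0,0,0,0,0,0.1,4],[0,0,0,0,0,0,4],[0,0,0,0,0,0,4]]}}

```text
time: 14.18
position: [0.6033, 0.1235, 0.1745]
tool_rot: [0.149, 0.696, 0.159, 0.684]
ft_force: [0.6, -0.1, -7.8]
grip_width: 0.0499
```

```bash
python3 go.py 0.61 0.1233 0.1278 25
```

```text
t 14.18 p [0.603 0.124 0.174] F [ 0.57  -0.059 -7.75 ] w 0.0499 q [-0.193  0.6    1.545  0.469  1.152 -0.435]
axes(x,y,z cols)
 [[-0.019 -0.01   1.   ]
 [ 0.425  0.905  0.017]
 [-0.905  0.425 -0.013]]
shift cm [ 4.201 -2.011  0.728] | 4.714470475268366 rot [ 0.01  -0.019 -0.002]
```

{"method": "arm_command", "body": {"plan": [[1,-1,0.35,0.01,-0.019,0,4],[1,-1,0.35,0,0,0,4],[1,0,0,0,0,0,4],[0,0,0,0,0,0,4]]}}

```text
time: 14.68
position: [0.6101, 0.1205, 0.138]
tool_rot: [0.151, 0.691, 0.154, 0.69]
ft_force: [-0.7, 0.2, -8.7]
grip_width: 0.0498
```

```bash
python3 go.py 0.61 0.1487 0.0734 25; python3 held.py h2 0.004
```

```text
t 14.68 p [0.61  0.12  0.138] F [-0.668  0.212 -8.66 ] w 0.0498 q [-0.196  0.651  1.566  0.49   1.071 -0.471]
axes(x,y,z cols)
 [[-0.001 -0.005  1.   ]
 [ 0.421  0.907  0.005]
 [-0.907  0.421  0.001]]
shift cm [ 7.051 -0.16   0.002] | 7.053012536479979 rot [ 0.005 -0.001  0.002]
229 tool-x range [0.00245075 0.02894699]
axis offset tool y,z mm [0.34662894 0.05611583] rms 1.1224501299249066
px 345 367 259 278
```

View pics/h2c.png

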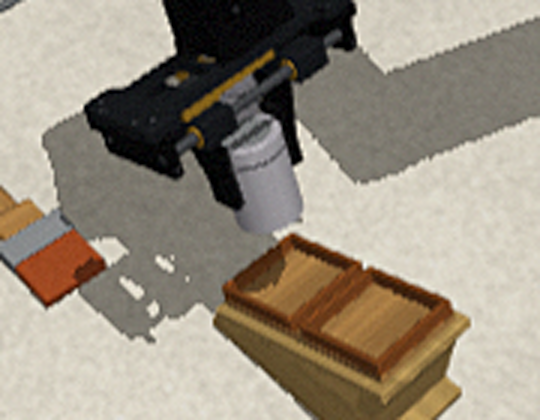

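The crop shows the tin centred in the jaws, leaning with the slope, directly above the lower tray at crop (290,270). Descending along the tool axis.

{"method": "arm_command", "body": {"plan": [[1.5,-0.1,0,0,0,0,4],[1.7,0,0,0,0,0,4],[1.3,0,0,0,0,0,4],[0.5,0,0,0,0,0,4],[0,0,0,0,0,0,4]]}}

```text
time: 15.35
position: [0.611, 0.1424, 0.0895]
tool_rot: [0.15, 0.69, 0.154, 0.691]
ft_force: [-0.7, 0.1, -8.4]
grip_width: 0.0495
```

```bash
python3 go.py 0.61 0.1487 0.0734 25
```

```text
t 15.35 p [0.611 0.142 0.089] F [-0.67   0.071 -8.398] w 0.0495 q [-0.16   0.723  1.589  0.527  0.973 -0.498]
axes(x,y,z cols)
 [[ 0.    -0.006  1.   ]
 [ 0.421  0.907  0.005]
 [-0.907  0.421  0.003]]
shift cm [ 1.723 -0.106 -0.102] | 1.7294998291917727 rot [0.006 0.    0.002]
```

{"method": "arm_command", "body": {"plan": [[0.6,-0.1,-0.1,0.006,0,0,4],[0.5,0,0,0,0,0,4],[0.3,0,0,0,0,0,4],[0,0,0,0,0,0,4]]}}

```text
time: 15.85
position: [0.611, 0.1472, 0.0764]
tool_rot: [0.153, 0.69, 0.152, 0.691]
ft_force: [-0.3, -0.1, -8.4]
grip_width: 0.0493
```

```bash
python3 go.py 0.61 0.1487 0.0734 25
```

```text
t 15.85 p [0.611 0.147 0.076] F [-0.294 -0.094 -8.362] w 0.0493 q [-0.152  0.742  1.596  0.539  0.945 -0.503]
axes(x,y,z cols)
 [[ 0.003  0.     1.   ]
 [ 0.42   0.907 -0.001]
 [-0.907  0.42   0.002]]
shift cm [ 0.33   0.01  -0.098] | 0.3440624099252431 rot [-0.     0.003  0.002]
```

{"method": "arm_command", "body": {"plan": [[0.15,0,-0.1,0,0,0,4],[0.12,0,0,0,0,0,4],[0,0,0,0,0,0,4]]}}

```text
time: 16.23
position: [0.6103, 0.1483, 0.0741]
tool_rot: [0.153, 0.689, 0.152, 0.692]
ft_force: [0.1, -0.5, -8.6]
grip_width: 0.0493
```

{"method": "arm_command", "body": {"plan": [[0.12,0,0,0,0,0,4],[0,0,0,0,0,0,4]]}}

```text
time: 16.48
position: [0.6106, 0.1487, 0.0733]
tool_rot: [0.153, 0.689, 0.152, 0.692]
ft_force: [0.2, -0.8, -7.7]
grip_width: 0.0496
```

{"method": "arm_command", "body": {"plan": [[0.12,0,0,0,0,0,4],[0,0,0,0,0,0,4]]}}

```text
time: 16.73
position: [0.6108, 0.1486, 0.0733]
tool_rot: [0.152, 0.689, 0.152, 0.692]
ft_force: [0.5, -0.0, -8.3]
grip_width: 0.0494
```

{"method": "arm_command", "body": {"plan": [[0.12,0,0,0,0,0,4],[0,0,0,0,0,0,4]]}}

```text
time: 16.98
position: [0.6109, 0.1486, 0.0733]
tool_rot: [0.152, 0.689, 0.152, 0.692]
ft_force: [-0.3, -0.6, -6.6]
grip_width: 0.0493
```

{"method": "arm_command", "body": {"plan": [[0.25,0,0,0,0,0,4],[0.1,0,0,0,0,0,4]]}}

```text
time: 17.23
position: [0.611, 0.1486, 0.0732]
tool_rot: [0.151, 0.689, 0.153, 0.692]
ft_force: [-1.4, -2.2, -2.6]
grip_width: 0.0497
```

{"method": "arm_command", "body": {"plan": [[0.25,0,0,0,0,0,4],[0.2,0,0,0,0,0,4]]}}

```text
time: 17.48
position: [0.611, 0.1486, 0.0731]
tool_rot: [0.151, 0.689, 0.154, 0.692]
ft_force: [-4.2, -7.8, 7.1]
grip_width: 0.0497
```

Contact came at TCP z 0.0732 (predicted 0.0734). I ease the pressure, open and back out.

{"method": "arm_command", "body": {"plan": [[0,0,0,0,0,0,4],[0,0,0,0,0,0,5.3],[0,0,0,0,0,0,6],[0,0,0,0,0,0,8],[0,0,0,0,0,0,8.7],[0,0,0,0,0,0,8.7]]}}

```text
time: 18.23
position: [0.6141, 0.1508, 0.0753]
tool_rot: [0.153, 0.686, 0.154, 0.694]
ft_force: [0.6, 0.5, -0.4]
grip_width: 0.0816
```

{"method": "arm_command", "body": {"plan": [[-1.5,0,0,0,0,0,8.7],[-3,0,0,0,0,0,8.7],[-4,0,0,0,0,0,8.7],[-4,0,0,0,0,0,8.7],[0,0,0,0,0,-0.1,8.7],[0,0,0,0,0,-0.11,8.7],[0,0,0,0,0,-0.11,8.7],[0,0,0,0,0,-0.11,8.7],[0,0,0,0,0,0,8.7]]}}

```text
time: 19.35
position: [0.6145, 0.0907, 0.2008]
tool_rot: [0.0, 0.7, -0.005, 0.714]
ft_force: [-0.2, -0.7, -1.4]
grip_width: 0.087
```

```bash
python3 go.py 0.497 -0.0195 0.15; python3 - <<'E'
from h import *
np.set_printoptions(precision=4,suppress=True)
p,S=snap('scene')
c=p[200:370,290:470]; cv2.imwrite('pics/p1.png',cv2.resize(c,None,fx=3,fy=3,interpolation=2))
P=S[200:265,315:375].reshape(-1,3); Q=P[(P[:,2]>.065)&(P[:,2]<.078)&(abs(P[:,1])<.08)]
print('A',cv2.minEnclosingCircle(Q[:,:2].astype('f4')),len(Q))
E
```

```text
t 19.35 p [0.614 0.091 0.201] F [-0.196 -0.718 -1.447] w 0.087 q [-0.03   0.539  1.481 -0.007  1.101 -0.019]
axes(x,y,z cols)
 [[ 0.021  0.008  1.   ]
 [-0.007  1.    -0.008]
 [-1.    -0.007  0.021]]
shift cm [  4.913 -11.081 -11.769] | 16.894661710686407 rot [-0.008  0.021  0.007]
A ((0.4958566427230835, -0.017131462693214417), 0.026912948116660118) 132
```

View pics/p1.png

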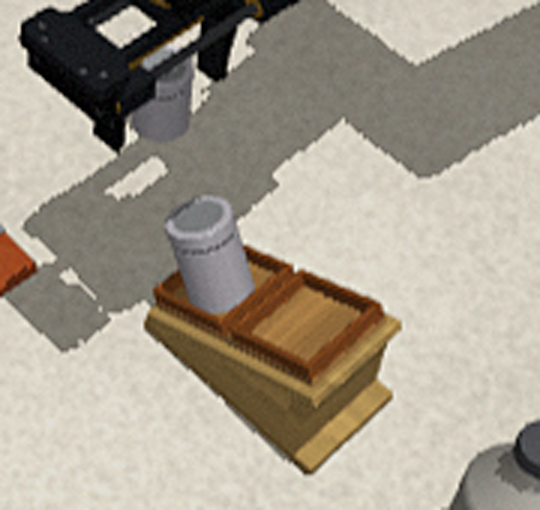

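Tin B stands flat in the lower tray, at crop (205,255). Next is tin A.

{"method": "arm_command", "body": {"plan": [[0.6,-2.7,-2.9,-0.008,0.02,0.007,8.7],[0.6,-2.7,-2.9,0,0,0,8.7],[0.6,-2.7,-2.9,0,0,0,8.7],[0.6,-2.7,-2.9,0,0,0,8.7],[2,0,0,0,0,0,8.7],[0,0,0,0,0,0,8.7]]}}

```text
time: 20.15
position: [0.4954, -0.0263, 0.1564]
tool_rot: [0.007, 0.706, -0.001, 0.708]
ft_force: [-0.8, 0.2, -0.0]
grip_width: 0.087
```

```bash
python3 go.py 0.497 -0.019 0.1
```

```text
t 20.15 p [ 0.495 -0.026  0.156] F [-0.784  0.212 -0.016] w 0.087 q [-0.284  0.454  1.821  0.012  0.865 -0.281]
axes(x,y,z cols)
 [[ 0.004  0.011  1.   ]
 [ 0.008  1.    -0.011]
 [-1.     0.008  0.004]]
shift cm [5.645 0.682 0.133] | 5.6880016072713 rot [-0.011  0.004 -0.008]
```

{"method": "arm_command", "body": {"plan": [[2,0.7,0.15,-0.011,0.004,-0.008,8.7],[3.5,0,0,0,0,0,8.7],[3.5,0,0,0,0,0,8.7],[2,0,0,0,0,0,8.7],[0,0,0,0,0,0,8.7]]}}

```text
time: 20.78
position: [0.5037, -0.0225, 0.0478]
tool_rot: [0.002, 0.703, -0.002, 0.711]
ft_force: [-0.4, -0.2, 0.2]
grip_width: 0.0872
```

```bash
python3 go.py 0.4965 -0.019 0.028
```

```text
t 20.77 p [ 0.504 -0.022  0.048] F [-0.42  -0.164  0.155] w 0.0872 q [-0.268  0.656  1.878  0.005  0.597 -0.268]
axes(x,y,z cols)
 [[ 0.011  0.004  1.   ]
 [ 0.     1.    -0.004]
 [-1.     0.     0.011]]
shift cm [ 1.971  0.345 -0.74 ] | 2.132978662165171 rot [-0.004  0.011 -0.   ]
```

{"method": "arm_command", "body": {"plan": [[1,0.35,-0.7,-0.004,0.011,0,8.7],[0.9,0,0,0,0,0,8.7],[0,0,0,0,0,0,8.7]]}}

```text
time: 21.15
position: [0.4984, -0.0194, 0.0298]
tool_rot: [-0.0, 0.706, -0.0, 0.708]
ft_force: [0.5, 0.1, 0.3]
grip_width: 0.0868
```

```bash
python3 go.py 0.4965 -0.019 0.028
```

```text
t 21.15 p [ 0.498 -0.019  0.03 ] F [0.491 0.079 0.289] w 0.0868 q [-0.263  0.69   1.893  0.     0.556 -0.263]
axes(x,y,z cols)
 [[ 0.003  0.001  1.   ]
 [-0.001  1.    -0.001]
 [-1.    -0.001  0.003]]
shift cm [ 0.184  0.037 -0.19 ] | 0.26685140211537534 rot [-0.001  0.003  0.001]
```

{"method": "arm_command", "body": {"plan": [[0.15,0,-0.15,0,0,0,8.7],[0,0,0,0,0,0,4],[0,0,0,0,0,0,4],[0,0,0,0,0,0,4],[0,0,0,0,0,0,4],[0,0,0,0,0,0,4]]}}

```text
time: 21.9
position: [0.497, -0.0194, 0.0292]
tool_rot: [-0.0, 0.706, -0.0, 0.709]
ft_force: [-1.1, -0.1, 1.2]
grip_width: 0.0492
```

{"method": "arm_command", "body": {"plan": [[-2,0,0,0,0,0,4],[-4,0,0,0,0,0,4],[-4,0,0,0,0,0,4],[-4,0,0,0,0,0,4],[-2,0,0,0,0,0,4],[0,0,0,0,0,0,4],[0,0,0,0,0,0,4],[0,0,0,0,0,0,4],[0,0,0,0,0,0,4]]}}

```text
time: 23.02
position: [0.49, -0.0176, 0.1857]
tool_rot: [0.002, 0.712, 0.001, 0.702]
ft_force: [-0.2, 0.4, -4.2]
grip_width: 0.0494
```

```bash
python3 go.py 0.6095 0.16 0.24; python3 held.py h3 0.004; python3 - <<'E'
from h import *
from scipy.optimize import least_squares
import numpy as np
# B in low tray: coords relative to tray frame
p,S=snap('scene'); P=S[250:330,330:420].reshape(-1,3); c,s=np.cos(np.radians(25)),np.sin(np.radians(25))
d=P-[.6095,.1605,.048]; L=np.c_[d@[0,c,s],d[:,0],d@[0,-s,c]]
k=(L[:,2]>.02)&(L[:,2]<.068)&(np.hypot(L[:,0],L[:,1])<.045);Q=L[k]
r=least_squares(lambda v:np.hypot(Q[:,0]-v[0]-v[2]*(Q[:,2]-.04),Q[:,1]-v[1]-v[3]*(Q[:,2]-.04))-.025,[0,0,0,0],loss='soft_l1',f_scale=.002)
print('B in tray mm along,x',r.x[:2]*1e3,'lean deg',np.degrees(r.x[2:]),len(Q))
E
```

```text
t 23.02 p [ 0.49  -0.018  0.186] F [-0.211  0.36  -4.172] w 0.0494 q [-0.265  0.407  1.794  0.     0.955 -0.264]
axes(x,y,z cols)
 [[-0.014  0.001  1.   ]
 [ 0.004  1.    -0.001]
 [-1.     0.004 -0.014]]
shift cm [-5.526 17.797 11.859] | 22.088171827252598 rot [-0.001 -0.014 -0.004]
173 tool-x range [0.00302157 0.03003676]
axis offset tool y,z mm [ 1.29868584 -0.32067719] rms 1.1990061040814333
px 338 360 182 202
B in tray mm along,x [0.28376793 1.9068592 ] lean deg [-0.09700777 -0.19727647] 439
```

A weighs about 4.3 N, so it is the middle one. B sits within 2 mm of its tray's centre, leaning under 0.2 degrees from the floor normal. Carrying A over to the upper tray.

{"method": "arm_command", "body": {"plan": [[-2,1,1,-0.001,-0.014,-0.004,4],[-2,3,2,0,0,0,4],[-1.5,3.5,2.2,0,0,0,4],[0,4,2.3,0,0,0,4],[0,4,2.3,0,0,0,4],[0,3,1.8,0,0,0,4],[0,1,0.5,0,0,0.1,4],[0,0,0,0,0,0.11,4],[0,0,0,0,0,0.11,4],[0,0,0,0,0,0.11,4],[0,0,0,0,0,0,4],[0,0,0,0,0,0,4]]}}

```text
time: 24.62
position: [0.613, 0.1837, 0.2341]
tool_rot: [0.153, 0.694, 0.153, 0.687]
ft_force: [-0.2, 0.0, -4.8]
grip_width: 0.0495
```

```bash
python3 go.py 0.6095 0.1815 0.2005 25
```

```text
t 24.62 p [0.613 0.184 0.234] F [-0.191  0.035 -4.841] w 0.0495 q [-0.092  0.538  1.467  0.462  1.228 -0.271]
axes(x,y,z cols)
 [[-0.01   0.001  1.   ]
 [ 0.422  0.906  0.003]
 [-0.906  0.422 -0.01 ]]
shift cm [ 2.961 -1.618 -0.315] | 3.3887697146929248 rot [-0.001 -0.01   0.   ]
```

{"method": "arm_command", "body": {"plan": [[1.5,-0.8,-0.15,0,-0.01,0,4],[1.5,-0.8,-0.15,0,0,0,4],[1.5,0,0,0,0,0,4],[1.5,0,0,0,0,0,4],[0,0,0,0,0,0,4]]}}

```text
time: 25.25
position: [0.6102, 0.1981, 0.1709]
tool_rot: [0.15, 0.69, 0.153, 0.691]
ft_force: [0.3, -0.2, -4.5]
grip_width: 0.0497
```

```bash
python3 go.py 0.6095 0.2235 0.1103 25; python3 held.py h4 0.004
```

```text
t 25.25 p [0.61  0.198 0.171] F [ 0.342 -0.24  -4.465] w 0.0497 q [-0.067  0.61   1.534  0.493  1.083 -0.325]
axes(x,y,z cols)
 [[ 0.    -0.004  1.   ]
 [ 0.419  0.908  0.004]
 [-0.908  0.419  0.002]]
shift cm [ 6.563 -0.231 -0.073] | 6.567271422132654 rot [0.004 0.    0.004]
269 tool-x range [0.00296655 0.02911615]
axis offset tool y,z mm [1.1854136  0.17176452] rms 1.064420128023603
px 373 397 272 292
```

View pics/h4c.png

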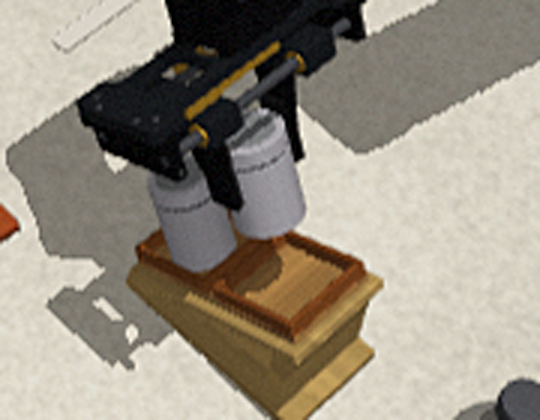

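The crop shows tin A square above the upper tray at crop (290,280), with B in the lower tray clear of the fingers. Descending.

{"method": "arm_command", "body": {"plan": [[1.4,-0.2,0,0.004,0,0.004,4],[1.5,0,0,0,0,0,4],[1.2,0,0,0,0,0,4],[0.6,0,0,0,0,0,4],[0,0,0,0,0,0,4]]}}

```text
time: 25.92
position: [0.6121, 0.217, 0.1257]
tool_rot: [0.153, 0.689, 0.153, 0.692]
ft_force: [-0.9, -0.5, -4.1]
grip_width: 0.0497
```

```bash
python3 go.py 0.6095 0.2235 0.1103 25
```

```text
t 25.93 p [0.612 0.217 0.126] F [-0.874 -0.5   -4.072] w 0.0497 q [-0.038  0.676  1.555  0.529  0.993 -0.35 ]
axes(x,y,z cols)
 [[ 0.004 -0.001  1.   ]
 [ 0.423  0.906 -0.001]
 [-0.906  0.423  0.004]]
shift cm [ 1.664 -0.061 -0.264] | 1.6863229264977821 rot [ 0.001  0.004 -0.   ]
```

{"method": "arm_command", "body": {"plan": [[0.6,0,-0.2,0,0.004,0,4],[0.4,0,0,0,0,0,4],[0.25,0,0,0,0,0,4],[0.15,0,0,0,0,0,4],[0.1,0,0,0,0,0,4],[0,0,0,0,0,0,4]]}}

```text
time: 26.68
position: [0.6111, 0.2235, 0.1123]
tool_rot: [0.153, 0.689, 0.153, 0.691]
ft_force: [0.2, -0.7, -4.1]
grip_width: 0.0497
```

```bash
python3 go.py 0.6095 0.2235 0.1103 25
```

```text
t 26.68 p [0.611 0.223 0.112] F [ 0.193 -0.738 -4.138] w 0.0497 q [-0.027  0.696  1.561  0.539  0.968 -0.357]
axes(x,y,z cols)
 [[ 0.002 -0.001  1.   ]
 [ 0.423  0.906  0.   ]
 [-0.906  0.423  0.002]]
shift cm [ 0.18  -0.082 -0.157] | 0.25242217333085293 rot [ 0.001  0.002 -0.   ]
```

{"method": "arm_command", "body": {"plan": [[0.15,-0.05,-0.1,0,0,0,4],[0.12,0,0,0,0,0,4],[0.12,0,0,0,0,0,4]]}}

```text
time: 27.05
position: [0.6101, 0.2241, 0.1098]
tool_rot: [0.153, 0.689, 0.154, 0.691]
ft_force: [-3.5, -7.0, 7.9]
grip_width: 0.0495
```

{"method": "arm_command", "body": {"plan": [[0.2,0,0,0,0,0,4],[0.15,0,0,0,0,0,4]]}}

```text
time: 27.3
position: [0.6101, 0.2241, 0.1098]
tool_rot: [0.152, 0.689, 0.154, 0.692]
ft_force: [-2.1, -2.5, 2.4]
grip_width: 0.0496
```

Contact came at TCP z 0.1098 (predicted 0.110). Releasing and withdrawing.

{"method": "arm_command", "body": {"plan": [[0,0,0,0,0,0,4],[0,0,0,0,0,0,5.3],[0,0,0,0,0,0,6],[0,0,0,0,0,0,8],[0,0,0,0,0,0,8.7],[0,0,0,0,0,0,8.7]]}}

```text
time: 28.05
position: [0.6124, 0.2253, 0.1117]
tool_rot: [0.153, 0.687, 0.155, 0.693]
ft_force: [0.7, 0.2, -0.0]
grip_width: 0.0815
```

{"method": "arm_command", "body": {"plan": [[-1.5,0,0,0,0,0,8.7],[-3,0,0,0,0,0,8.7],[-4,0,0,0,0,0,8.7],[-4,0,0,0,0,0,8.7],[-4,0,0,0,0,0,8.7],[0,-3,-3,0,0,0,8.7],[0,-3,-3,0,0,0,8.7],[0,0,0,0,0,0,8.7],[0,0,0,0,0,0,8.7]]}}

```text
time: 29.18
position: [0.5526, 0.0939, 0.2475]
tool_rot: [0.152, 0.683, 0.153, 0.698]
ft_force: [0.7, -0.6, 0.1]
grip_width: 0.087
```

```bash
cat > chk.py <<'E'
from h import *
from scipy.optimize import least_squares
p,S=snap('scene','pics/end.png'); snap('top','pics/endtop.png'); c,s=np.cos(np.radians(25)),np.sin(np.radians(25))
for n,o,r0 in(('B low',[.6095,.1605,.048],.045),('A high',[.6095,.2368,.084],.042)):
    d=S[230:340,320:440].reshape(-1,3)-o; L=np.c_[d@[0,c,s],d[:,0],d@[0,-s,c]]
    Q=L[(L[:,2]>.02)&(L[:,2]<.068)&(np.hypot(L[:,0],L[:,1])<r0)]
    r=least_squares(lambda v:np.hypot(Q[:,0]-v[0]-v[2]*(Q[:,2]-.04),Q[:,1]-v[1]-v[3]*(Q[:,2]-.04))-.025,[0,0,0,0],loss='soft_l1',f_scale=.002)
    print(n,'mm along,x',r.x[:2]*1e3,'lean deg',np.degrees(r.x[2:]),len(Q))
    k=(np.hypot(L[:,0]-r.x[0],L[:,1]-r.x[1])<.027)&(L[:,2]<.09)&(L[:,2]>.05); print('  top height',np.percentile(L[k,2],95))
P=S[140:195,240:295].reshape(-1,3);P=P[(P[:,2]>.065)&(P[:,2]<.078)];print('C',cv2.minEnclosingCircle(P[:,:2].astype('f4')))
E
python3 chk.py
```

```text
B low mm along,x [0.17084491 1.73874609] lean deg [-0.95301933  1.10697494] 439
  top height 0.07066724092613294
A high mm along,x [0.42895237 1.12040585] lean deg [0.18888185 0.14204396] 490
  top height 0.07031374123945848
C ((0.4880962371826172, -0.34436213970184326), 0.02772918902337551)
```

View pics/end.png

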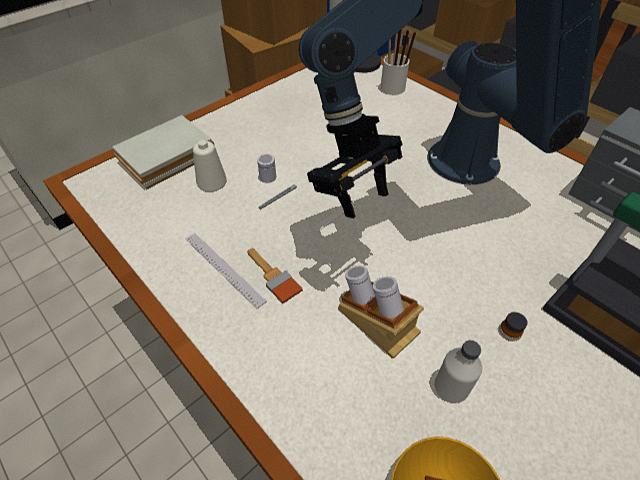

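The final view shows both tins standing in the rack at (358,285) and (387,295), C upright at (266,167), and the brush, ruler, tweezers, thread, sprayer and jar in place. The folder is behind the gripper here, so I check it against the first top picture and then hand in.

```bash
python3 - <<'E'
import cv2,numpy as np
from rig import robot,workorder
for f in('top0','endtop'):
    g=cv2.cvtColor(cv2.imread(f'pics/{f}.png'),6)
    c=g[262:352,350:385]; m=(c>np.median(c)+25); v,u=np.where(m); print(f,'folder px',m.sum(),u.mean()+350,v.mean()+262,v.min()+262,v.max()+262)
print(workorder.hand_in(), robot.get_obs()['time'])
E
```

```text
<stdin>:5: RuntimeWarning: Mean of empty slice.
  ret = ret.dtype.type(ret / rcount)
Traceback (most recent call last):
ValueError: zero-size array to reduction operation minimum which has no identity
```

The brightness threshold found nothing even in the first picture, so the check itself was faulty. I'll look at the two top crops side by side.

```bash
python3 - <<'E'
import cv2,numpy as np
a,b=[cv2.imread(f'pics/{f}.png')[130:380,290:520] for f in('top0','endtop')]
cv2.imwrite('pics/cmp.png',cv2.resize(np.clip(np.hstack([a,b])*1.6,0,255).astype('uint8'),None,fx=1.7,fy=1.7))
E
```

```text
(no output)
```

View pics/cmp.png

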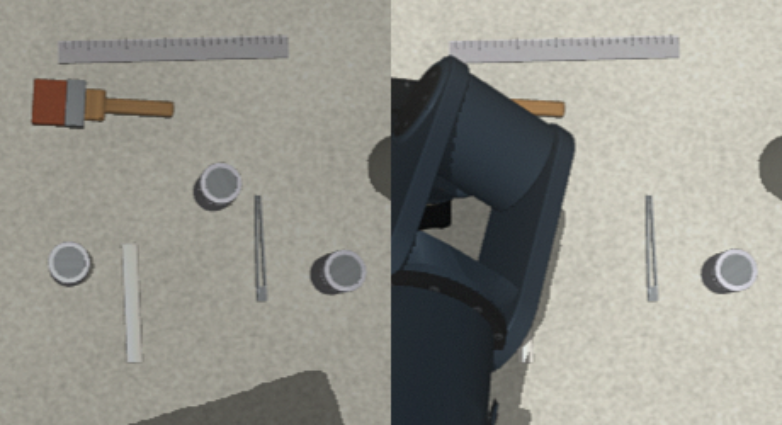

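The tweezers, ruler, brush handle and tin C are where they were. The visible end of the folder, at (527,352) on the right, matches its place at (135,352) on the left. Handing in.

```bash
python3 -c "
from rig import robot,workorder
print(workorder.hand_in(), robot.get_obs()['time'])"
```

```text
the job is handed in; nothing more can be done
the job is handed in; nothing more can be done
```

I packed the heaviest tin into the lower tray first, then the middle one into the upper tray. The lightest is standing on the table, and I handed the job in at about 29 s. My labels A, B and C go by position in the pictures, since the tins look alike.

| Tin | Place at start | Heft reading | Weight | Where it is now |
|---|---|---|---|---|
| B | centre, beyond the other two | about 8.1 N | 0.80 kg | lower tray, packed first |
| A | nearest the rack | about 4.3 N | 0.46 kg | upper tray, packed second |
| C | farthest from the rack | about 1.4 N | 0.20 kg | set back upright within a few mm of its place |

**Last checks:** Both packed tins are within 2 mm of their tray centres. Their tops measure 70–71 mm above the tray floor, as they should for 70 mm tins. A leans under 0.2° from the floor normal. B read about 1° at the end and 0.2° earlier; the earlier view was less crowded, so I put the difference down to fit noise. Floor contact came at the predicted heights, and the gripper was well clear and touching nothing at the end.

**What went wrong or stayed unclear:**
- **B's first grip:** it was about 11 mm off centre, so I set B down and gripped it again. B therefore stood about 9 mm from its original spot before packing.
- **Folder:** my brightness check found no folder even in the first picture, so it was no use. By eye the folder's visible end matched its original place, but the arm hid most of it.
- **Other bystanders:** they looked unmoved by eye, but I did not measure them.

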